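Set the wing of the counter mirror square

ROBOT

A 6-joint arm with a two-finger parallel gripper is mounted at the origin on the work surface. World frame = base frame: x ahead of the robot, y to its left, z up, the work surface at z = 0. Lengths are in m, angles in rad, forces in N, time in s.
With the tool pointing down it reaches from about 0.325 to 0.775 m from the base axis. Payload 5.5 kg.
Tool frame: the origin (TCP) lies between the finger pads; the fingertips stand 8 mm ahead of it and the grasp point (between the pads) lies 11 mm behind it (tcp_to_tips is the distance from the TCP to the fingertips, in m); z points along the fingers, y is the direction in which the jaws open and shut (so a half turn about z gives the same grasp; the last joint's range is limited). The gripper opens to 88 mm and grips with 3 to 60 N. Pads are 20 mm wide; open, the fingers measure 115 mm over their backs; the gripper's body (75 mm by 178 mm) begins 61 mm behind the grasp point.
Start: joints at [-1.262, 0.091, 1.231, -0, 1.82, -0.057], TCP at [0.215, -0.56, 0.193] pointing down, gripper open.
Joint ranges: [-2.87, 2.87], [-0.86, 2.18], [0.17, 2.46], [-1.51, 4.65], [0.06, 2.69], [-2.65, 2.65]. Speed limits (rad/s): [2.57, 2.57, 3.01, 3.14, 3.14, 3.14].

INTERFACE

Orientations are given as a unit quaternion [w, x, y, z].
In Python, from bench import * gives the robot as it stands. Calls block until the motion is done:
- move_to(position, orientation): joint-space move of the TCP to a pose.
- move_l(position, speed=0.15, orientation=None): straight line of the TCP; orientation=None keeps the orientation; speed is the mean speed in m/s.
- movej(angles): joint-space move.
- gripper_open() and close(): open the fingers fully, or close them until they stop; the grip force is fixed at half the most.
- hold(seconds).
- inverse_kinematics(position, orientation): joint angles nearest the present ones, or None.
- state(): the state.
- get_image(name): name is "scene" or "top" or "wrist"; returns a dict with "frame" (480x640x3 uint8, blue, green, red), "depth" (480x640 float32, m along the optical axis (not along the pixel's ray), 0 where there is no reading), "camera_matrix" (3x3 intrinsics, pixels), "view" (4x4, takes a point from world to camera coordinates). Camera axes: x right, y up, looking along -z (the intrinsics and any distortion apply to the point x, -y, -z); pixel columns grow to the right and rows downward; lengths in m; the calibration is good to about 2 mm. The wrist camera is an equidistant fisheye: a pixel r from the principal point sees the ray r / f radians off the axis. A picture is of the moment at which its call begins.
A pose or a line that the arm cannot do raises IKError and nothing moves.
- job_done(): hands the job in, once; it reports no verdict.
The state is a dict: "time": time; "joint_pos": joint angles; "dq": joint speeds; "joint_torque": joint torques, N m; "ee_pos": TCP position; "ee_rot": TCP orientation; "ft_force": force on the tool from outside, world axes, zero at the start; "moment": the same for the moment, N m; "finger_gap": finger opening in m.
Only numpy, scipy, OpenCV 4.12 (cv2) and the standard library are available. Lean on these libraries where they do the work, as an engineer would, in place of code of your own. Each camera call takes 0.05 s, during which the arm holds its last target. There are 200 camera calls.

TASK

On the shop counter stand two folding mirrors, a tall one and a low one. A customer wants to see the side of her hair: swing the hinged wing of the tall mirror open until it stands at a right angle (90 degrees) to its fixed panel, let go, and make sure it holds there. Leave the wing of the low mirror as it is.

Things in the scene. Friction and masses are not known exactly. Their poses are not given: they have to be found in the camera images.
- tall_wing (a joint): Opening angle of the tall mirror's wing, rad: 0 folded flat over the fixed panel's glass, 1.571 square to it, 2.6 the stop; starts partly open. Grows as the wing turns counter-clockwise seen from above. Upright axis; stiff hinge (about 0.3 N m of friction), no spring, stays wherever it is left.
- tall_hinge (a point): On the wing's upright hinge axis, level with the tall mirror's top edge (220 mm up). Black-framed two-leaf mirror, fixed to the counter by a foot 85 x 170 x 12 mm. Axes of the fixed mirror: x the way its glass faces (away from the robot), z up; the fixed panel (150 wide, 10 thick) runs from the hinge along -y, its mid-plane 14 mm behind the axis. Seen from the robot the hinge is at its left end.
- tall_grip (a point): Point to pinch on the tall mirror's wing: mid-thickness (12 mm), 115 mm from the hinge axis, 20 mm below the top edge, 200 mm above the counter. The wing is a flat black-framed panel reaching 140 mm from the axis, 28 to 220 mm above the counter. Turns with the wing: x is normal to it (the closing line to pinch it from above), -y points from hinge to free edge, z up.
- low_grip (a point): The same point on the wing of the low mirror (bystander, a mirror of the same make only 140 mm tall; its wing is 12 mm thick, 28 to 140 mm above the counter), 115 mm from its hinge axis and 20 mm below the top edge. Its wing must stay as it is.

How it is judged:
At the end, for the whole second after the job is handed in: The tall mirror's wing stands still at 90 degrees to its fixed panel, within 10 degrees (1.39 to 1.75 rad), and the low mirror's wing is within 20 mm of where it was (value of joint tall_wing between 1.39 and 1.75 rad and velocity of joint tall_wing between -0.03 and 0.03 rad/s and distance of low_grip from where it was at the start of the episode below 0.02 m); the robot touches nothing.
It fails at once if the low mirror's wing is moved by more than 20 mm (distance of low_grip from where it was at the start of the episode above 0.02 m).
It also fails if it takes over 32 s, if anything falls off the work surface, if the arm or the gripper's body presses on something with over 40 N, if the wrist force passes 120 N, or if a joint passes its speed limit or range.

## Working session

There is one attempt and no reset: what is moved stays moved. The work goes in short steps, each a Python script; the robot and the scene stay as the last script left them, time stands still between calls to the robot, and variables do not carry over. Pictures are saved under pics/ and viewed, about 8 in all and at most 12, crops included, and the job is handed in when it is done.

```bash
mkdir -p pics; ls
cat > h.py <<'E'
from bench import *
import numpy as np, cv2
def world(im):
    K=im["camera_matrix"];d=im["depth"];v,u=np.mgrid[0:480,0:640]
    x=(u-K[0,2])/K[0,0]*d;y=(v-K[1,2])/K[1,1]*d
    P=np.stack([x,-y,-d,np.ones_like(d)],-1)@np.linalg.inv(im["view"]).T
    return P[...,:3]
E
python3 - <<'E'
from h import *
for n in("scene","top"):
    im=get_image(n);cv2.imwrite(f"pics/{n}0.png",im["frame"]);np.save(n+"0.npy",world(im))
    print(n,np.round(np.linalg.inv(im["view"]),2).tolist(),(im["depth"]>0).mean())
E
```

```text
pics
scene [[0.13, -0.72, 0.68, 1.05], [0.99, 0.1, -0.07, -0.03], [-0.02, 0.69, 0.73, 0.79], [0.0, 0.0, 0.0, 1.0]] 0.9961197916666666
top [[0.01, 0.98, -0.2, 0.26], [-1.0, 0.01, 0.01, 0.02], [0.01, 0.2, 0.98, 1.18], [0.0, 0.0, 0.0, 1.0]] 0.9959244791666667
```

View pics/scene0.png

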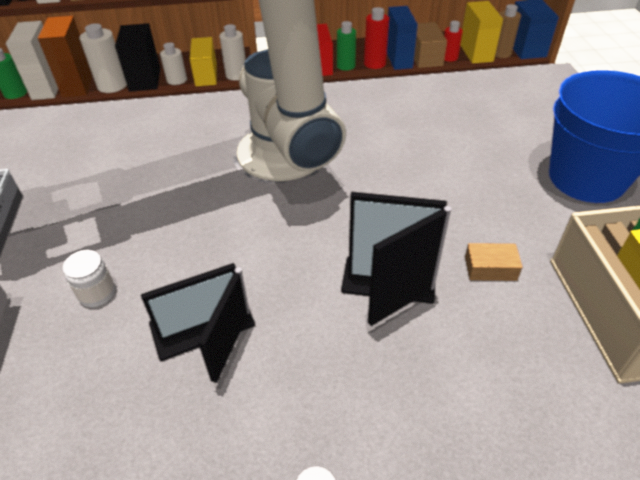

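View pics/top0.png

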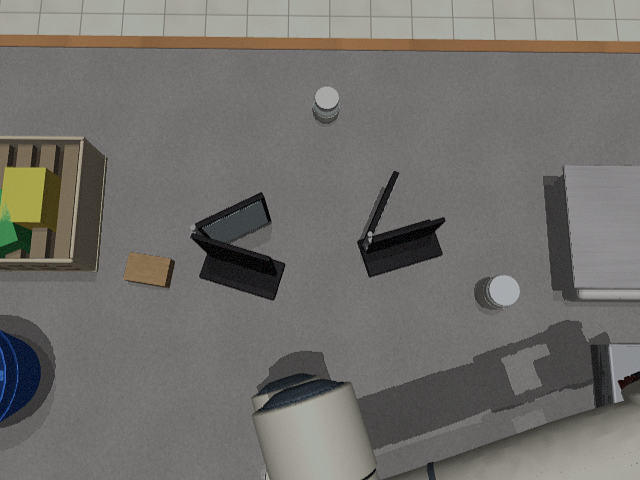

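The scene picture shows the tall mirror (hinge at about px 447,208) and the low one (hinge at about 240,268). In the top view the tall hinge is at about (195,230), its wing tip at about (267,198) and its fixed panel's end at about (276,270). The low mirror is at (365,240) to (395,175). Next I'll fit the top edges from depth.

Run:
```python
from h import *
W=np.load("top0.npy");
for n in [(195,230),(267,198),(275,271),(367,240),(395,175),(441,221)]:
    print(n,np.round(W[n[1]-3:n[1]+4:3,n[0]-3:n[0]+4:3].reshape(-1,3),3).tolist())
for nm in("top","scene"):
    W=np.load(nm+"0.npy").reshape(-1,3)
    P=W[(W[:,2]>.205)&(W[:,2]<.232)&(W[:,0]>.35)&(W[:,0]<.65)&(W[:,1]>-.05)&(W[:,1]<.35)]
    print(nm,len(P),P.min(0),P.max(0))
    H,xe,ye=np.histogram2d(P[:,0],P[:,1],bins=[np.arange(.36,.6,.01),np.arange(0,.3,.01)])
    for i,r in enumerate(H): print("%.2f"%xe[i]," ".join("%2d"%min(99,k) for k in r))
```

```text
(195, 230) [[0.472, 0.233, 0.218], [0.471, 0.227, 0.219], [0.472, 0.222, 0.217], [0.466, 0.232, 0.219], [0.467, 0.228, 0.212], [0.472, 0.227, 0.193], [0.46, 0.232, 0.219], [0.463, 0.23, 0.204], [0.468, 0.228, 0.185]]
(267, 198) [[0.595, 0.124, -0.003], [0.596, 0.118, -0.006], [0.595, 0.11, 0.0], [0.529, 0.105, 0.21], [0.589, 0.117, -0.005], [0.587, 0.11, 0.001], [0.527, 0.107, 0.195], [0.582, 0.117, -0.004], [0.581, 0.11, -0.002]]
(275, 271) [[0.41, 0.093, 0.137], [0.428, 0.095, 0.011], [0.428, 0.089, 0.012], [0.41, 0.096, 0.096], [0.414, 0.092, 0.067], [0.422, 0.089, 0.011], [0.411, 0.099, 0.043], [0.411, 0.093, 0.046], [0.416, 0.089, 0.01]]
(367, 240) [[0.501, -0.099, -0.001], [0.476, -0.093, 0.119], [0.474, -0.098, 0.127], [0.478, -0.091, 0.077], [0.472, -0.094, 0.108], [0.469, -0.098, 0.124], [0.475, -0.093, 0.061], [0.468, -0.095, 0.097], [0.465, -0.099, 0.111]]
(395, 175) [[0.651, -0.164, 0.001], [0.605, -0.149, 0.137], [0.604, -0.154, 0.141], [0.599, -0.142, 0.138], [0.598, -0.148, 0.142], [0.644, -0.178, -0.0], [0.592, -0.142, 0.139], [0.592, -0.148, 0.139], [0.637, -0.178, -
[... 3924 characters left out ...]
 0  0  6 20 53 55 28  0  0  0  0  0  0  0  0  0  0  0  0
0.52  0  0  0  0  0  0  0  0  0  0 10 25 49 59 25  0  0  0  0  0  0  0  0  0  0  0  0  0  0
0.53  0  0  0  0  0  0  0  0  0  0 43 60 35  0  0  0  0  0  0  0  0  0  0  0  0  0  0  0  0
0.54  0  0  0  0  0  0  0  0  0  0  0  0  0  0  0  0  0  0  0  0  0  0  0  0  0  0  0  0  0
0.55  0  0  0  0  0  0  0  0  0  0  0  0  0  0  0  0  0  0  0  0  0  0  0  0  0  0  0  0  0
0.56  0  0  0  0  0  0  0  0  0  0  0  0  0  0  0  0  0  0  0  0  0  0  0  0  0  0  0  0  0
0.57  0  0  0  0  0  0  0  0  0  0  0  0  0  0  0  0  0  0  0  0  0  0  0  0  0  0  0  0  0
0.58  0  0  0  0  0  0  0  0  0  0  0  0  0  0  0  0  0  0  0  0  0  0  0  0  0  0  0  0  0
```

```bash
cat >> h.py <<'E'
from scipy.spatial.transform import Rotation as R
def fitl(P):
    # midline of a top edge: min-area rectangle
    (c,s,a)=cv2.minAreaRect(P.astype(np.float32)*1000)
    m,d=P.mean(0),np.linalg.svd(P-P.mean(0))[2][0]
    d=d*-np.sign(d[1]); t=(P-m)@d
    return m,d,t.min(),t.max(),np.array(s)
def tall(W,zmin=.214):
    P=W.reshape(-1,3);P=P[(P[:,2]>zmin)&(P[:,2]<.228)&(P[:,0]>.35)&(P[:,0]<.65)&(P[:,1]>.05)&(P[:,1]<.35)][:,:2]
    return P
E
python3 - <<'E'
from h import *
for nm in("top","scene"):
    P=tall(np.load(nm+"0.npy"))
    k=P[:,0]>.463+ -0.0*(P[:,1])
    f=fitl(P[~k&(P[:,1]<.22)]);w=fitl(P[k&(P[:,1]<.215)])
    for q in(f,w): print(nm,*[np.round(v,3) for v in q], np.degrees(np.arctan2(q[1][1],q[1][0])))
    n=np.array([-f[1][1],f[1][0]]) # facing (ccw of -y dir) 
    # axis on wing line, 14mm ahead of the panel mid-plane
    t=(.014-(w[0]-f[0])@n)/(w[1]@n); h=w[0]+t*w[1]
    print("hinge",h,"wing end dist",w[3]-t,"panel end",(f[0]-h)@f[1]+f[3],"open",np.arctan2(w[1]@n,w[1]@f[1]))
print(state())
E
```

```text
top [0.432 0.155] [-0.291 -0.957] -0.069 0.066 [135.224  10.53 ] -106.89066812172375
top [0.505 0.161] [ 0.453 -0.892] -0.062 0.061 [ 13.369 122.985] -63.072206213212915
hinge [0.47008944 0.23055545] wing end dist 0.1387314776262779 panel end 0.14954052727309786 open 0.7647764334632323
scene [0.436 0.157] [-0.287 -0.958] -0.066 0.068 [134.552  15.224] -106.66870162828751
scene [0.509 0.159] [ 0.45  -0.893] -0.066 0.058 [ 14.242 123.862] -63.24322532626023
hinge [0.47255006 0.23116896] wing end dist 0.13928146245355796 panel end 0.15035738192845688 open 0.7579175407171476
{'time': 0.1, 'joint_pos': array([-1.26170871e+00,  9.18122596e-02,  1.23171819e+00, -8.37966523e-06,
        1.81980666e+00, -5.67168649e-02]), 'dq': array([-0.00123379,  0.00035375, -0.00307207, -0.00029351, -0.00034644,
       -0.00098426]), 'joint_torque': array([ 3.32935415e-03, -4.47857666e+01, -4.07568312e+01,  7.00279581e-02,
        2.84255587e-02, -1.10383949e-04]), 'ee_pos': array([ 0.21451314, -0.56001507,  0.19162952]), 'ee_rot': array([-8.64779847e-04,  9.83319777e-01,  1.81883084e-01, -1.13799513e-04]), 'ft_force': array([ 0.23826729, -0.23152178,  0.51840622]), 'moment': array([ 0.00916113, -0.02369633, -0.03110442]), 'finger_gap': 0.08791022184266835}
```

Both cameras agree within 3 mm. The hinge is at (0.471, 0.231), the wing end is 139 mm from the axis and the panel is 150 mm wide, both matching the given sizes. The opening is 0.76 rad. Now I'll approach.

```bash
cat >> h.py <<'E'
H=np.array([.4713,.2309]); A0=np.radians(-63.15); A1=np.radians(-16.8)
def pose(a,z,s,r=.115):
    p=H+r*np.array([np.cos(a),np.sin(a)])
    y=s*np.array([-np.sin(a),np.cos(a),0]);zt=np.array([0,0,-1.])
    q=R.from_matrix(np.c_[np.cross(y,zt),y,zt]).as_quat()
    return [*p,z],q[[3,0,1,2]]
E
python3 - <<'E'
from h import *
for s in(1,-1):
    for a in(A0,A1):
        for z in (.189,.33):
            q=inverse_kinematics(*pose(a,z,s)); print(s,a,z,None if q is None else np.round(q,2))
s=min((1,-1),key=lambda s:max(9 if (q:=inverse_kinematics(*pose(a,.189,s))) is None else abs(q[5]) for a in(A0,A1)))
print("s",s);open("s","w").write(str(s))
p=state()["ee_pos"]; move_l([p[0],p[1],.36],.25)
move_to(*pose(A0,.32,s)); st=state(); print(st["time"],st["ee_pos"],st["joint_pos"])
im=get_image("wrist");cv2.imwrite("pics/wrist1.png",im["frame"])
E
```

```text
1 -1.1021754226344191 0.189 [ 0.18 -0.07  1.4  -0.    1.81 -0.29]
1 -1.1021754226344191 0.33 [ 0.18  0.    1.08 -0.    2.06 -0.29]
1 -0.2932153143350474 0.189 [ 0.27  0.13  1.2  -0.    1.82 -1.01]
1 -0.2932153143350474 0.33 [ 0.27  0.21  0.85 -0.    2.08 -1.01]
-1 -1.1021754226344191 0.189 None
-1 -1.1021754226344191 0.33 None
-1 -0.2932153143350474 0.189 [ 0.27  0.13  1.2  -0.    1.82  2.14]
-1 -0.2932153143350474 0.33 [ 0.27  0.21  0.85 -0.    2.08  2.14]
s 1
3.5833 [0.52348487 0.12759937 0.31997716] [ 1.76062688e-01 -8.49163918e-03  1.10376382e+00 -1.89521679e-04
  2.04629792e+00 -2.91292525e-01]
```

View pics/wrist1.png

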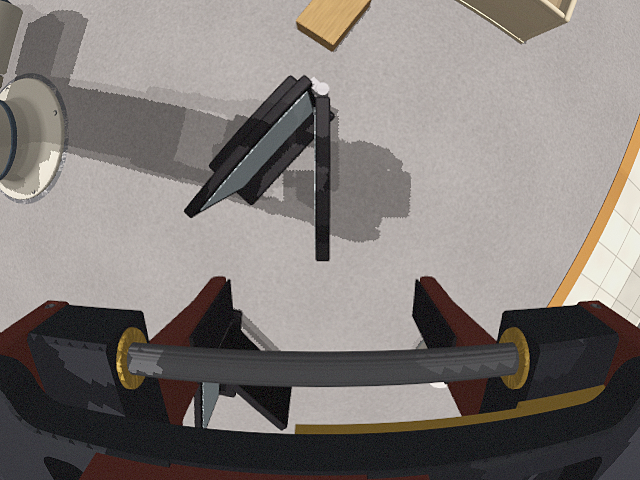

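The wrist view shows the wing edge-on at column 322, midway between the fingers (232 and 413), and aligned with the jaws. I'll go down, pinch and swing.

Run:
```python
from h import *
s=1
move_l(pose(A0,.189,s)[0],.12); print("down",state()["ft_force"])
close(); st=state(); print("gap",st["finger_gap"],st["time"],st["ft_force"])
if abs(st["finger_gap"]-.012)<.004:
    for a in np.linspace(A0,A1,8)[1:]:
        p,q=pose(a,.189,s); move_l(p,.06,q); st=state(); print(round(st["time"],2),np.round(st["ft_force"],1),np.round(st["moment"],2),round(st["finger_gap"],4))
    im=get_image("top");cv2.imwrite("pics/top2.png",im["frame"][130:330,130:480])
```

```text
down [-0.2707078   0.53350167  0.23367689]
gap 0.010574481748021225 6.0667 [-0.43374399 -0.60258601  0.22374469]
6.44 [ 1.9  1.4 -1.5] [ 0.13 -0.45  0.01] 0.0108
6.82 [ 1.7  2.  -0.5] [ 0.22 -0.4   0.01] 0.0103
7.19 [ 0.7  1.3 -0.7] [ 0.15 -0.33  0.03] 0.0101
7.57 [-0.  -0.2 -0.6] [ 0.21 -0.32  0.04] 0.0105
7.94 [ 1.5  1.9 -0.8] [ 0.2  -0.36 -0.  ] 0.0106
8.32 [ 1.6 -0.6 -0.7] [ 0.16 -0.36  0.03] 0.0103
8.69 [ 1.9  1.  -0.1] [ 0.26 -0.4   0.03] 0.0106
```

Run:
```python
from h import *
hold(.3); gripper_open(); move_l(pose(A1,.34,1)[0],.12)
p=state()["ee_pos"]; move_to([.35,-.1,.4],state()["ee_rot"]); hold(.3)
L0=None
for nm in("top","scene"):
    im=get_image(nm);W=world(im);np.save(nm+"1.npy",W);cv2.imwrite(f"pics/{nm}3.png",im["frame"])
    P=tall(W);k=P[:,0]>.463
    w=fitl(P[P[:,0]>.49]);ang=np.degrees(np.arctan2(w[1][1],w[1][0])); print(nm,len(P),w[0],"ang",ang,ang+180 if ang<-90 else ang,"ext",w[2:4])
for nm in("scene","top"):
  for i in(0,1):
    Q=np.load(f"{nm}{i}.npy").reshape(-1,3);Q=Q[(Q[:,2]>.133)&(Q[:,2]<.146)&(Q[:,0]>.535)&(Q[:,0]<.66)&(Q[:,1]<-.05)&(Q[:,1]>-.25)]; print("low",nm,i,len(Q),Q.mean(0))
print(state()["time"],state()["ft_force"])
```

```text
top 1004 [0.5465647  0.20832734] ang -16.884086555141625 -16.884086555141625 ext (np.float64(-0.058692494745186514), np.float64(0.059942410906211406))
scene 1311 [0.55293502 0.206207  ] ang -16.738470993382563 -16.738470993382563 ext (np.float64(-0.06614320269685701), np.float64(0.05522006271265208))
low scene 0 455 [ 0.57342103 -0.1356128   0.13912934]
low scene 1 456 [ 0.57330092 -0.13554245  0.13913046]
low top 0 230 [ 0.57001489 -0.13531679  0.13855368]
low top 1 0 [nan nan nan]
13.525 [ 0.59753193  0.15809342 -1.02241662]<stdin>:11: RuntimeWarning: Mean of empty slice.
  ret = um.true_divide(
```

View pics/scene3.png

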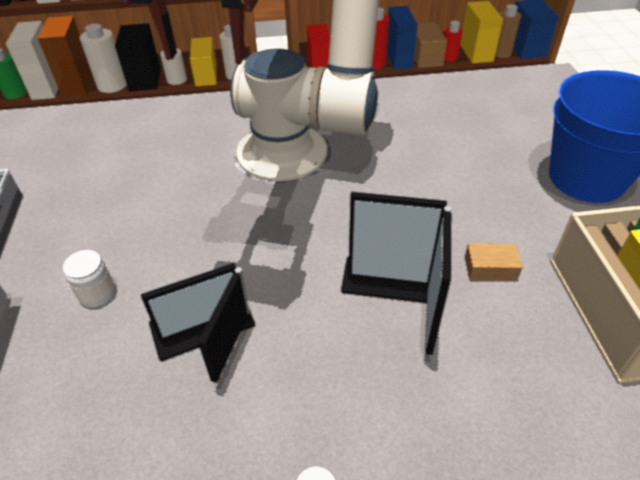

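View pics/top3.png

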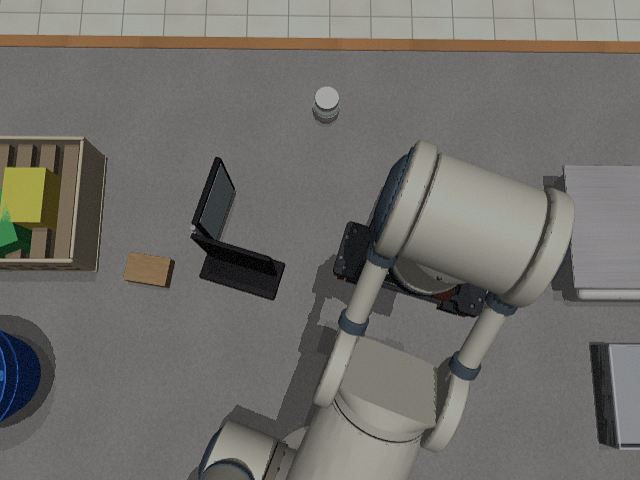

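The scene picture shows the tall wing standing square, with its tip at px 432,350, and the low wing unchanged, with its tip at 215,378. In the top view the tall wing runs from (195,230) to (220,160). The arm is clear, so I'm handing in.

```bash
python3 -c "
from bench import *
job_done()"
```

```text
the job is handed in; nothing more can be done
```

I swung the tall mirror's wing open to a right angle, let go of it, moved the arm clear and handed the job in. No verdict was reported.

- **How it was done:** I pinched the wing at its grip point with a finger gap of about 10.6 mm. It then turned along the hinge arc from about 0.76 rad (44°) to 90°, with force readings below 3 N on every axis.
- **Tall wing:** after release, the top camera put the wing at -16.88° in the world frame and the scene camera at -16.74°. The fixed panel's normal is at about -16.8°, so the opening is 90° to within about 0.3°. Each camera took one picture after release, so I did not measure the wing's stillness over time.
- **Low wing:** in the scene camera it moved about 0.1 mm, which is within measurement noise. The top camera could not confirm this because the arm blocked its view.
- **Time and contact:** the last clock reading before hand-in was 13.5 s, well under the 32 s limit. The gripper was clear of everything, at z = 0.4 m.

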